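# Third hand: press a V-block against a sprung stop

### The arm

A 6-joint arm with a two-finger parallel gripper is mounted at the origin on a cart in front of the work surface, level with it; the furniture and walls round the work are solid. World frame = base frame: x ahead of the robot, y to its left, z up, the work surface at z = 0. Lengths are in m, angles in rad, forces in N, time in s.
With the tool pointing down it reaches from about 0.375 to 0.9 m from the base axis. Payload 3.1 kg.
Tool frame: the origin (TCP) lies at the very end of the fingers, on their centre line; the grasp point (between the pads) lies 19 mm behind it; z points along the fingers, y is the direction in which the jaws open and shut (so a half turn about z gives the same grasp; the last joint's range is limited). The gripper opens to 85 mm and grips with 20 to 120 N. Pads are 22 mm wide; open, the fingers measure 114 mm over their backs; the gripper's body (76 mm by 85 mm) begins 54 mm behind the grasp point. The pads swing forward as they close: fully open they stand 13 mm farther back than shut.
Start: joints at [1.119, 0.527, 1.433, -0, 1.181, -0.178], TCP at [0.169, 0.602, 0.231] pointing down, gripper open.
Joint ranges: [-3.08, 3.08], [-0.75, 2.2], [0.22, 2.44], [-1.43, 4.57], [0, 2.65], [-2.85, 2.85]. Speed limits (rad/s): [2.79, 2.79, 3.14, 3.14, 3.14, 3.14].

### API

Orientations are given as a unit quaternion [x, y, z, w].
In Python, from station import manip gives the robot as it stands.
- The arm moves only by the tool send_rows, never from a script. Its argument "motion" is a list of rows, each an object with "gripper": the finger opening in mm, from 0 to 85.4; "travel": the shift along the tool's x, y, z in mm, a list of three; "rotation": the turn, a rotation vector about the tool's x, y, z in degrees, a list of three. In form: [{"gripper": gripper, "travel": [x, y, z], "rotation": [ax, ay, az]}, ...]. A call has 1 to 12 rows; each row shifts and turns the commanded pose from where the row before left it, along the tool's axes as they then stand; what a row does not reach is not made up. A row lasts 1/12 s, in which the tool goes at most 41.7 mm and 7.16 degrees, less where a joint would pass 70% of its speed; a pose out of reach is approached as far as the arm can. A call is refused whole if a number of a shift passes 41.7 or a number of a turn 7.16, either way. A call with a gripper value outside its range is refused whole. The fingers move at their own pace and stop on an object; "newtons" is the grip in N (left out, the last holds). Time passes only in rows, so rows that do not move let the fingers close. It gives the time, the measured TCP pose, the force and the opening at its end, in the units of the state.
- manip.sense(): the state, without advancing time (a new reading comes with each control period).
- manip.snapshot(name): name is "scene" or "top"; returns the picture (480x640x3 uint8, red, green, blue); there is no depth.
- manip.calibration(name): a dict with "fx", "fy", "cx", "cy" (pixels), "cam_to_world" (4x4, takes a point from camera to world coordinates). Camera axes: x right, y down, z forward; pixel columns grow to the right and rows downward; lengths in m; the calibration is good to about 2 mm. A picture is of the moment at which its call begins. calibration takes no time and is no camera call.
- manip.sign_off(): hands the job in, once; it reports no verdict.
The state is a dict: "t": time; "q": joint angles; "qd": joint speeds; "tau": joint torques, N m; "tcp_pos": TCP position; "tool_rot": TCP orientation; "force": force on the tool from outside, world axes, zero at the start; "ft_torque": the same for the moment, N m; "finger_gap": opening from 0.0 (shut) to 1.0 (fully open).
Only numpy, scipy, OpenCV 4.12 (cv2) and the standard library are available. Lean on these libraries where they do the work, as an engineer would, in place of code of your own. Each camera call takes 0.05 s, during which the arm holds its last target. There are 200 camera calls.

### The job

Be my third hand while I fasten the V-block: swing the cam lever of the fixture away from you to free its locked stop, then set the steel V-block flat on the fixture's base plate, on the centre line, with one end square against the stop, and press it forward until the red pointer stands inside the green zone (about 10 N). Never ram the stop to the end of its travel, leave the other tools where they lie, and finish while still holding the block there with a steady push: do not let go.

Things in the scene. Friction and masses are not known exactly. Their poses are not given: they have to be found in the camera images.
- v_block: Bright ground steel V-block, 55 (its x) x 36 (its y) x 32 mm high, about 0.4 kg, a V groove in its top; stands loose on the bench to the right of the fixture. Origin at the centre of its underside, z up. Grasp it across the 36 mm sides; either 36 mm wide end (at x = +27.5 or -27.5 mm) may face the stop.
- fixture: Aluminium base plate fixed to the bench, 265 x 110 x 12 mm (x -120 to +145, y +-55 mm, top at z = 12 mm), centre line scribed along x. Origin on the bench under the middle of the resting stop's front face; x = pressing direction (away from the robot), y left, z up. Bare plate at x < 0. The seated block's origin: x = -27.5 mm + stop travel, y = 0, z = 12 mm.
- stop_face (a point): Middle of the front face of the sprung stop (steel plate 44 mm wide, z 13 to 45 mm in the fixture's frame, red pointer strip on its top); this point moves with the stop and lies at z = 28 mm in the fixture's frame.
- scale (a point): Centre of the green zone (10 mm long) on the top of the fixed grey spring housing behind the stop. In the fixture's frame this point is at x = 53, y = 0, z = 42 mm; the housing spans x 38 to 68, y +-25 mm, top at z = 41 mm.
- stop (a joint): Travel of the sprung stop along the fixture's +x, m: 0 at rest, about 0.021 at the end (lever fully free). The spring pushes back with 3 N + 600 N/m x travel. The tip of the red pointer is inside the green zone from 0.006 to 0.016 (6.6 to 12.6 N). While the cam lever is locked the stop is blocked and hardly moves.
- cam_lever (a joint): Cam lever angle about its vertical pivot, rad: starts at 0 to 0.2 = locked (at 0 the handle points to the robot and right, -135 deg in the fixture's frame); grows anticlockwise from above to 1.75 = fully free (handle points away and right, -35 deg). From 1.2 the stop can reach mid-zone, from 1.5 the whole green zone. Friction 0.15 N m (2 N at the knob); it stays where left.
- lever_knob (a point): Middle of the black upright knob on the end of the cam lever's handle, 72 mm from the pivot axis; knob 20 mm in diameter, 40 to 82 mm above the bench, this point 62 mm above it. The handle bar (12 mm wide) lies 42 to 50 mm above the bench. Push the knob from the robot's side, or pinch it from above.
- lever_pivot (a point): Point on the cam lever's vertical pivot axis, 62 mm above the bench; fixture x = 114 mm, y = 0.
- oil_stone: Bystander: green dressing stone, 25 x 100 x 13 mm, loose behind the V-block. Origin under its centre.
- marker_pen: Bystander: white and red marker pen, 17 x 135 x 16 mm, lying loose near the front edge of the bench. Origin under its centre.
- screwdriver: Bystander: red-handled screwdriver, 26 x 174 x 25 mm, loose at the left. Origin under its centre.
- hex_key: Bystander: black hex key, 36 x 104 x 9 mm, loose at the left. Origin under its centre.
Not all that is in view belongs to the job. Leave any orange look-alike of the v_block alone.

How it is judged:
On the way, in this order (a step that is already met when the one before it is completed fails the run):
1. the cam lever is swung to its free side (at least 1.2 rad) (value of joint cam_lever above 1.2 rad), for 0.2 s.
2. the V-block, flat and square on the plate, is pressed against the stop with the pointer in the green zone, for one second (value of joint cam_lever above 1.2 rad and value of joint stop between 0.006 and 0.016 m and contact force between v_block and stop between 5 and 15 N and contact force between the fingers and v_block above 2 N and z of v_block in the frame of fixture between 0.008 and 0.017 m and angle between v_block's own z axis and vertical below 0.1 rad and angle between the x axis of v_block and the x axis of fixture, either way round below 0.14 rad and y of v_block in the frame of fixture between -0.012 and 0.012 m), for 1 s.
At the end, for the whole second after the job is handed in: Lever over 1.2 rad; fingers still press the resting V-block on the stop: travel 6 to 16 mm, 5 to 15 N; block flat on the plate (underside 8 to 17 mm above the bench, tilt under 0.1 rad), within 12 mm of the centre line, square within 0.14 rad (all of step 2 and linear speed of v_block below 0.01 m/s); the arm keeps its last pose, push and grip.
It fails at once if the stop is rammed to the end of its travel (over 20 mm) (value of joint stop above 0.02 m).
It fails at once if another tool is moved by more than 30 mm (distance of any of oil_stone, marker_pen, screwdriver, hex_key from where it was at the start of the episode above 0.03 m).
It also fails if it takes over 69 s, if anything falls off the work surface, if the arm or the gripper's body presses on something with over 40 N, if the wrist force passes 120 N, or if a joint passes its speed limit or range.

## Working session

There is one attempt and no reset: what is moved stays moved. The work goes in short steps, Python scripts to look and compute and a tool call to move; the robot and the scene stay as the last step left them, time stands still between calls to the robot, and variables do not carry over. Pictures are saved under pics/ and viewed, about 8 in all and at most 12, crops included, and the job is handed in when it is done.

Besides the shell and the picture viewer there is one more tool, called after "Call:" as name([rows], argument=value, ...), one row to a line, values as JSON. send_rows: Moves the arm, as the interface text tells. Its arguments: {"type":"object","properties":{"motion":{"type":"array","items":{"type":"object","properties":{"gripper":{"type":"number"},"travel":{"type":"array","items":{"type":"number"}},"rotation":{"type":"array","items":{"type":"number"}}}}},"newtons":{"type":"number"}},"required":["motion"]}

```bash
mkdir -p pics; python3 - <<'E'
from station import manip
import cv2, numpy as np
for n in("scene","top"):
    im=manip.snapshot(n); cv2.imwrite(f"pics/{n}0.png",im[:,:,::-1]); c=manip.calibration(n); print(n,{k:np.round(v,4).tolist() for k,v in c.items()})
print(manip.sense())
E
```

```text
scene {'fx': 466.2642, 'fy': 466.2642, 'cx': 321.8992, 'cy': 243.3897, 'cam_to_world': [[0.8134, -0.4336, 0.3878, 0.0757], [-0.5816, -0.6213, 0.5251, -0.5435], [0.0132, -0.6527, -0.7575, 0.8785], [0.0, 0.0, 0.0, 1.0]]}
top {'fx': 525.6064, 'fy': 525.6064, 'cx': 320.5746, 'cy': 242.7536, 'cam_to_world': [[-0.0013, -0.9993, 0.0378, 0.4408], [-0.9998, 0.002, 0.0188, -0.0014], [-0.0189, -0.0378, -0.9991, 1.2718], [0.0, 0.0, 0.0, 1.0]]}
{'t': 0.1, 'q': array([ 1.11849074e+00,  5.28373904e-01,  1.43377742e+00, -3.77205794e-05,
        1.18141970e+00, -1.78499487e-01]), 'qd': array([-9.60693897e-04, -1.88922122e-03, -2.91511549e-03, -3.91065345e-06,
       -1.03357849e-04, -3.68863684e-05]), 'tau': array([-2.65251083e-04, -4.43306994e+01, -1.78585500e+01, -2.11799970e-04,
        3.92632835e-03,  1.03144424e-05]), 'tcp_pos': array([0.16869047, 0.60112725, 0.23043002]), 'tool_rot': array([ 1.36468625e-01,  9.90643899e-01, -9.45800478e-04, -2.90263330e-04]), 'force': array([-0.13942788, -0.00127431,  0.09130599]), 'ft_torque': array([ 0.00533742,  0.01615452, -0.03927923]), 'finger_gap': 0.999935900325875}
```

View pics/top0.png

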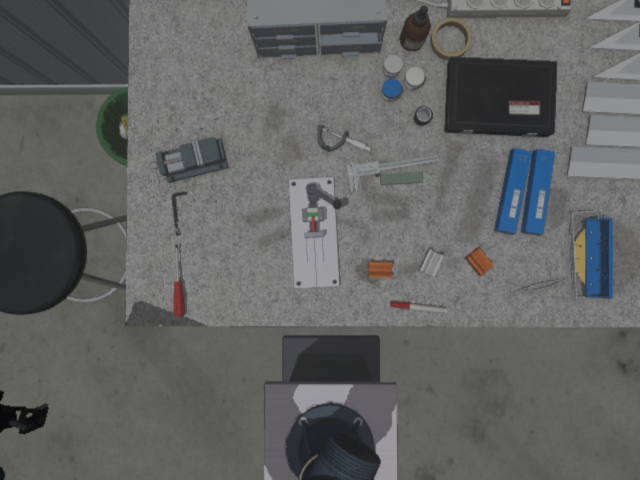

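View pics/scene0.png

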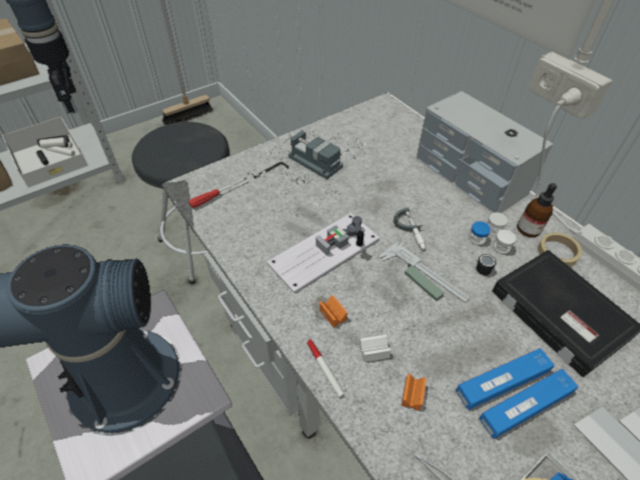

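```bash
cat > h.py <<'E'
import numpy as np, cv2
from station import manip
def ray(n,u,v,z):
    c=manip.calibration(n); T=np.array(c["cam_to_world"]); d=T[:3,:3]@np.array([(u-c["cx"])/c["fx"],(v-c["cy"])/c["fy"],1]); o=T[:3,3]
    return o+d*(z-o[2])/d[2]
def proj(n,p):
    c=manip.calibration(n); T=np.array(c["cam_to_world"]); q=T[:3,:3].T@(np.array(p)-T[:3,3]); return np.array([c["fx"]*q[0]/q[2]+c["cx"],c["fy"]*q[1]/q[2]+c["cy"]])
def rects(im,mask,amin,n,z):
    for c in cv2.findContours(mask,cv2.RETR_EXTERNAL,cv2.CHAIN_APPROX_NONE)[0]:
        if cv2.contourArea(c)<amin: continue
        b=cv2.boxPoints(cv2.minAreaRect(c)); P=np.array([ray(n,u,v,z)[:2] for u,v in b]); 
        print(n,"px",b.mean(0).round(1),"xy",P.mean(0).round(4),"sides",np.linalg.norm(P[1]-P[0]).round(4),np.linalg.norm(P[2]-P[1]).round(4),"ang",np.degrees(np.arctan2(*(P[1]-P[0])[::-1])).round(1),np.degrees(np.arctan2(*(P[2]-P[1])[::-1])).round(1))
E
python3 - <<'E'
from h import *
t=cv2.imread("pics/top0.png"); s=cv2.imread("pics/scene0.png")
a=cv2.resize(t[170:300,280:350],None,fx=4,fy=4,interpolation=2); b=cv2.resize(t[235:300,360:500],None,fx=3.6,fy=3.6,interpolation=2)
c=cv2.resize(s[325:370,350:400],None,fx=5,fy=5,interpolation=2)
o=np.zeros((525,800,3),np.uint8); o[:520,:280]=a; o[:234,290:290+504]=b; o[250:475,290:540]=c
cv2.imwrite("pics/crop1.png",o)
h=cv2.cvtColor(t,cv2.COLOR_BGR2HSV)
m=((h[:,:,2]>185)&(h[:,:,1]<40)).astype(np.uint8)*255
m=cv2.morphologyEx(m,cv2.MORPH_CLOSE,np.ones((5,5)))
m2=np.zeros_like(m); m2[170:295,285:345]=m[170:295,285:345]; rects(t,m2,1000,"top",.012)
m2=np.zeros_like(m); m2[240:290,410:455]=m[240:290,410:455]; rects(t,m2,80,"top",.032)
E
```

```text
(no output)
```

View pics/crop1.png

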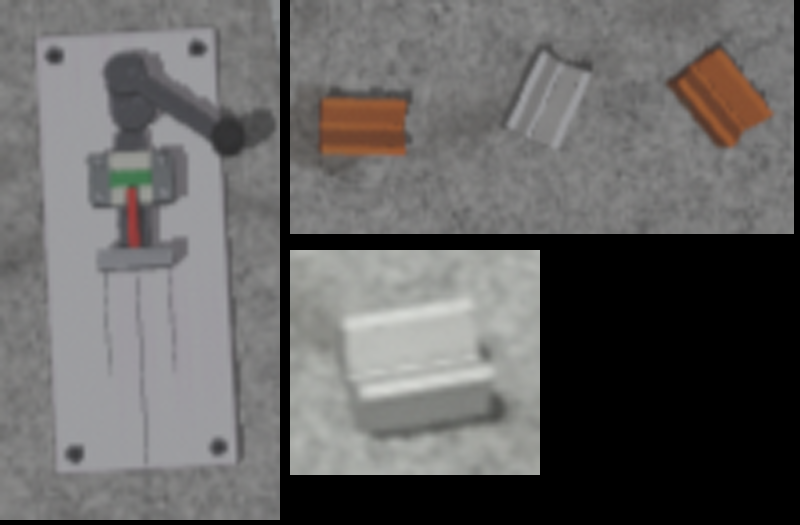

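Picture 3 (crops): candidates are orange (380,270), bright steel (432,262) and orange (480,262). The steel one fits "bright ground steel", so it is the v_block. The plate is turned slightly anticlockwise; the knob is at about (337,204).

```bash
python3 - <<'E'
from h import *
t=cv2.imread("pics/top0.png"); h=cv2.cvtColor(t,cv2.COLOR_BGR2HSV)
print("V bench/plate/block",h[250,270,2],h[270,300],h[262,432],h[255,425])
def sub(m,v0,v1,u0,u1):
    o=np.zeros_like(m); o[v0:v1,u0:u1]=m[v0:v1,u0:u1]; return o
for th in (140,150,160):
    m=((h[:,:,2]>th)&(h[:,:,1]<45)).astype(np.uint8)*255
    print(th); rects(t,sub(cv2.morphologyEx(m,cv2.MORPH_OPEN,np.ones((5,5))),172,295,285,345),2000,"top",.012)
    k=cv2.morphologyEx(cv2.morphologyEx(m,cv2.MORPH_OPEN,np.ones((3,3))),cv2.MORPH_CLOSE,np.ones((5,5)))
    rects(t,sub(k,240,285,412,455),100,"top",.032)
# hand corners
P=np.array([ray("top",280+u/4,170+v/4,.012) for u,v in [(37,38),(213,28),(240,462),(58,472)]])
print(P.round(4),np.linalg.norm(P-np.roll(P,1,0),axis=1).round(4))
c=lambda u,v,z:ray("top",280+u/4,170+v/4,z)
print("stop face",c(136,270,.045),"line end",c(146,462,.012),"line top",c(138,275,.012),"green",c(130,177,.041),"pivot",c(127,70,.062),"knob",c(229,136,.082))
B=np.array([ray("top",360+(u-290)/3.6,235+v/3.6,.032) for u,v in [(543,48),(591,71),(557,148),(507,127)]])
print(B.round(4),B.mean(0),np.linalg.norm(B-np.roll(B,1,0),axis=1).round(4))
E
```

```text
V bench/plate/block 132 [120   5 160] [  0   2 129] [ 0  3 82]
140
top px [313.4 232.4] xy [0.514  0.0396] sides 0.1079 0.2607 ang -87.2 -177.1
150
160
[[ 0.6414  0.0977  0.012 ]
 [ 0.647  -0.0084  0.012 ]
 [ 0.3862 -0.024   0.012 ]
 [ 0.3803  0.0849  0.012 ]] [0.2614 0.1063 0.2613 0.109 ]
stop face [0.49961358 0.03705873 0.045     ] line end [0.38623669 0.03220864 0.012     ] line top [0.49818863 0.03689545 0.012     ] green [0.55449553 0.04066316 0.041     ] pivot [0.61462749 0.04163538 0.062     ] knob [ 0.57387645 -0.01698313  0.082     ]
[[ 0.4741 -0.236   0.032 ]
 [ 0.4591 -0.267   0.032 ]
 [ 0.4089 -0.2445  0.032 ]
 [ 0.4226 -0.2121  0.032 ]] [ 0.44119295 -0.23988855  0.032     ] [0.0568 0.0345 0.055  0.0351]
```

```bash
cat >> h.py <<'E'
from scipy.spatial.transform import Rotation as R
def plan(p,yang):
    s=manip.sense(); r=R.from_quat(s["tool_rot"]); M=r.as_matrix(); y=np.degrees(np.arctan2(M[1,1],M[0,1]))
    d=M.T@(np.array(p)-s["tcp_pos"])*1000
    Y=np.radians(yang); T=np.array([[-np.sin(Y),np.cos(Y),0],[np.cos(Y),np.sin(Y),0],[0,0,-1]]).T  # tool y at yang, z down
    print("t",round(s["t"],2),"tcp",s["tcp_pos"].round(4),"yang",y.round(2),"gap",round(s["finger_gap"]*85.4,1),"F",s["force"].round(2))
    print("tool delta mm",d.round(1),"rotvec deg",(R.from_matrix(M.T@np.column_stack([[np.sin(Y),-np.cos(Y),0],[np.cos(Y),np.sin(Y),0],[0,0,-1]]))).as_rotvec(degrees=True).round(2))
E
sed -i '/Y=np.radians/s/; T=.*$//' h.py
python3 -c "
from h import *
plan([.574,-.017,.15],-34)"
```

```text
t 0.1 tcp [0.1687 0.6011 0.2304] yang 74.31 gap 85.4 F [-0.14 -0.    0.09]Traceback (most recent call last):
  File "<string>", line 3, in <module>
    plan([.574,-.017,.15],-34)
    ~~~~^^^^^^^^^^^^^^^^^^^^^^
  File "h.py", line 19, in plan
    print("tool delta mm",d.round(1),"rotvec deg",(R.from_matrix(M.T@np.column_stack([[np.sin(Y),-np.cos(Y),0],[np.cos(Y),np.sin(Y),0],[0,0,-1]]))).as_rotvec(degrees=True).round(2))
                                                   ~~~~~~~~~~~~~^^^^^^^^^^^^^^^^^^^^^^^^^^^^^^^^^^^^^^^^^^^^^^^^^^^^^^^^^^^^^^^^^^^^^^^^^^^^^^^^^^
  File "scipy/spatial/transform/_rotation.pyx", line 1143, in scipy.spatial.transform._rotation.Rotation.from_matrix
ValueError: Non-positive determinant (left-handed or null coordinate frame) in rotation matrix 0: [[ 3.14205707e-01 -9.49354872e-01 -3.16951013e-04]
 [-9.49352915e-01 -3.14205711e-01  1.95312662e-03]
 [ 1.95379809e-03  3.12785163e-04  9.99998042e-01]].
```

```bash
sed -i 's/\[np.sin(Y),-np.cos(Y),0\]/[-np.sin(Y),np.cos(Y),0]/' h.py; python3 -c "
from h import *
plan([.574,-.017,.15],-34)"
```

```text
t 0.1 tcp [0.1687 0.6011 0.2304] yang 74.31 gap 85.4 F [-0.14 -0.    0.09]
tool delta mm [-557.4 -485.4   81.2] rotvec deg [-9.0000e-02  9.0000e-02  1.0831e+02]
```

Call:
send_rows([
  {"gripper": 50, "travel": [-23.2, -20.2, 0], "rotation": [0, 0, 0]},
  {"gripper": 50, "travel": [-23.2, -20.2, 0], "rotation": [0, 0, 0]},
  {"gripper": 50, "travel": [-23.2, -20.2, 0], "rotation": [0, 0, 0]},
  {"gripper": 50, "travel": [-23.2, -20.2, 0], "rotation": [0, 0, 0]},
  {"gripper": 50, "travel": [-23.2, -20.2, 0], "rotation": [0, 0, 0]},
  {"gripper": 50, "travel": [-23.2, -20.2, 0], "rotation": [0, 0, 0]},
  {"gripper": 50, "travel": [-23.2, -20.2, 0], "rotation": [0, 0, 0]},
  {"gripper": 50, "travel": [-23.2, -20.2, 0], "rotation": [0, 0, 0]},
  {"gripper": 50, "travel": [-23.2, -20.2, 0], "rotation": [0, 0, 0]},
  {"gripper": 50, "travel": [-23.2, -20.2, 0], "rotation": [0, 0, 0]},
  {"gripper": 50, "travel": [-23.2, -20.2, 0], "rotation": [0, 0, 0]},
  {"gripper": 50, "travel": [-23.2, -20.2, 0], "rotation": [0, 0, 0]},
])

```text
t: 1.1
tcp_pos: [0.3717, 0.2916, 0.2311]
tool_rot: [0.136, 0.991, -0.0, -0.0]
force: [0.9, -0.2, -0.3]
finger_gap: 0.585
```

Call:
send_rows([
  {"gripper": 50, "travel": [-23.2, -20.2, 0], "rotation": [0, 0, 0]},
  {"gripper": 50, "travel": [-23.2, -20.2, 0], "rotation": [0, 0, 0]},
  {"gripper": 50, "travel": [-23.2, -20.2, 0], "rotation": [0, 0, 0]},
  {"gripper": 50, "travel": [-23.2, -20.2, 0], "rotation": [0, 0, 0]},
  {"gripper": 50, "travel": [-23.2, -20.2, 0], "rotation": [0, 0, 0]},
  {"gripper": 50, "travel": [-23.2, -20.2, 0], "rotation": [0, 0, 0]},
  {"gripper": 50, "travel": [-23.2, -20.2, 0], "rotation": [0, 0, 0]},
  {"gripper": 50, "travel": [-23.2, -20.2, 0], "rotation": [0, 0, 0]},
  {"gripper": 50, "travel": [-23.2, -20.2, 0], "rotation": [0, 0, 0]},
  {"gripper": 50, "travel": [-23.2, -20.2, 0], "rotation": [0, 0, 0]},
  {"gripper": 50, "travel": [-23.2, -20.2, 0], "rotation": [0, 0, 0]},
  {"gripper": 50, "travel": [-23.2, -20.2, 0], "rotation": [0, 0, 0]},
])

```text
t: 2.1
tcp_pos: [0.5742, -0.0169, 0.2309]
tool_rot: [0.137, 0.991, 0.0, -0.001]
force: [-0.1, -0.0, 0.1]
finger_gap: 0.585
```

Call:
send_rows([
  {"gripper": 50, "travel": [0, 0, 10], "rotation": [0, 0, 6.75]},
  {"gripper": 50, "travel": [0, 0, 10], "rotation": [0, 0, 6.75]},
  {"gripper": 50, "travel": [0, 0, 10], "rotation": [0, 0, 6.75]},
  {"gripper": 50, "travel": [0, 0, 10], "rotation": [0, 0, 6.75]},
  {"gripper": 50, "travel": [0, 0, 10], "rotation": [0, 0, 6.75]},
  {"gripper": 50, "travel": [0, 0, 10], "rotation": [0, 0, 6.75]},
  {"gripper": 50, "travel": [0, 0, 10], "rotation": [0, 0, 6.75]},
  {"gripper": 50, "travel": [0, 0, 10], "rotation": [0, 0, 6.75]},
])

```text
t: 2.77
tcp_pos: [0.5736, -0.0155, 0.1504]
tool_rot: [0.574, 0.819, -0.0, -0.0]
force: [-0.5, -0.8, -0.1]
finger_gap: 0.586
```

Call:
send_rows([
  {"gripper": 50, "travel": [0, 0, 0], "rotation": [0, 0, 6.75]},
  {"gripper": 50, "travel": [0, 0, 0], "rotation": [0, 0, 6.75]},
  {"gripper": 50, "travel": [0, 0, 0], "rotation": [0, 0, 6.75]},
  {"gripper": 50, "travel": [0, 0, 0], "rotation": [0, 0, 6.75]},
  {"gripper": 50, "travel": [0, 0, 0], "rotation": [0, 0, 6.75]},
  {"gripper": 50, "travel": [0, 0, 0], "rotation": [0, 0, 6.75]},
  {"gripper": 50, "travel": [0, 0, 0], "rotation": [0, 0, 6.75]},
  {"gripper": 50, "travel": [0, 0, 0], "rotation": [0, 0, 6.75]},
  {"gripper": 50, "travel": [0, 0, 0], "rotation": [0, 0, 0]},
  {"gripper": 50, "travel": [0, 0, 0], "rotation": [0, 0, 0]},
])

```text
t: 3.6
tcp_pos: [0.5737, -0.0156, 0.151]
tool_rot: [0.881, 0.473, -0.0, -0.0]
force: [-0.1, -0.3, 0.5]
finger_gap: 0.583
```

```bash
python3 -c "
from h import *
plan([.574,-.017,.058],-34)"
```

```text
t 3.6 tcp [ 0.5737 -0.0156  0.151 ] yang -33.52 gap 49.8 F [-0.11 -0.27  0.53]
tool delta mm [-1.   1.1 93. ] rotvec deg [-0.04  0.02  0.48]
```

Call:
send_rows([
  {"gripper": 50, "travel": [-1, 1, 14], "rotation": [0, 0, 0]},
  {"gripper": 50, "travel": [0, 0, 14], "rotation": [0, 0, 0]},
  {"gripper": 50, "travel": [0, 0, 14], "rotation": [0, 0, 0]},
  {"gripper": 50, "travel": [0, 0, 14], "rotation": [0, 0, 0]},
  {"gripper": 50, "travel": [0, 0, 14], "rotation": [0, 0, 0]},
  {"gripper": 50, "travel": [0, 0, 14], "rotation": [0, 0, 0]},
  {"gripper": 50, "travel": [0, 0, 13], "rotation": [0, 0, 0]},
  {"gripper": 26, "travel": [0, 0, 0], "rotation": [0, 0, 0]},
  {"gripper": 26, "travel": [0, 0, 0], "rotation": [0, 0, 0]},
  {"gripper": 26, "travel": [0, 0, 0], "rotation": [0, 0, 0]},
  {"gripper": 26, "travel": [0, 0, 0], "rotation": [0, 0, 0]},
], newtons=20)

```text
t: 4.52
tcp_pos: [0.5749, -0.0171, 0.0552]
tool_rot: [0.881, 0.472, 0.001, 0.001]
force: [-0.2, 0.6, -0.3]
finger_gap: 0.304
```

```bash
python3 - <<'E'
from h import *
plan([.574,-.017,.058],-34)
im=manip.snapshot("scene"); cv2.imwrite("pics/s1.png",cv2.resize(im[160:320,240:440,::-1],None,fx=3,fy=3))
E
```

```text
t 4.52 tcp [ 0.5749 -0.0171  0.0552] yang -33.64 gap 25.9 F [-0.24  0.61 -0.31]
tool delta mm [-0.4 -0.8 -2.8] rotvec deg [ 0.09 -0.04  0.36]
```

View pics/s1.png

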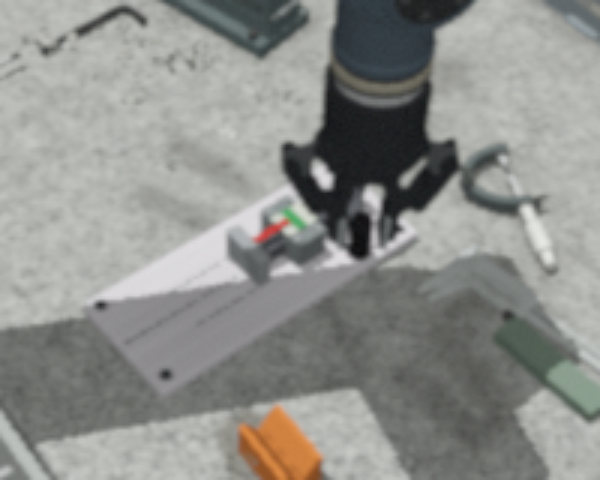

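Picture 4: the fingers straddle the black knob (crop (360,235)) without contact force. Now I'll swing the lever along its arc.

Call:
send_rows([
  {"gripper": 26, "travel": [0.2, 5, 0], "rotation": [0, 0, -4]},
  {"gripper": 26, "travel": [0.2, 5, 0], "rotation": [0, 0, -4]},
  {"gripper": 26, "travel": [0.2, 5, 0], "rotation": [0, 0, -4]},
  {"gripper": 26, "travel": [0.2, 5, 0], "rotation": [0, 0, -4]},
  {"gripper": 26, "travel": [0.2, 5, 0], "rotation": [0, 0, -4]},
  {"gripper": 26, "travel": [0.2, 5, 0], "rotation": [0, 0, -4]},
  {"gripper": 26, "travel": [0.2, 5, 0], "rotation": [0, 0, -4]},
  {"gripper": 26, "travel": [0.2, 5, 0], "rotation": [0, 0, -4]},
  {"gripper": 26, "travel": [0.2, 5, 0], "rotation": [0, 0, -4]},
  {"gripper": 26, "travel": [0.2, 5, 0], "rotation": [0, 0, -4]},
  {"gripper": 26, "travel": [0.2, 5, 0], "rotation": [0, 0, -4]},
])

```text
t: 5.48
tcp_pos: [0.626, -0.0278, 0.055]
tool_rot: [0.639, 0.769, -0.001, -0.001]
force: [-2.7, -2.3, 1.4]
finger_gap: 0.301
```

```bash
python3 - <<'E'
from h import *
P=np.array([.6145,.0425]);a=np.radians(-33.6+44-90); plan([*(P+.072*np.array([np.cos(a),np.sin(a)])),.055],10.4)
E
```

```text
t 5.48 tcp [ 0.626  -0.0278  0.055 ] yang 10.57 gap 25.7 F [-2.75 -2.26  1.43]
tool delta mm [-0.7  1.3  0. ] rotvec deg [-0.11  0.01  0.17]
```

Call:
send_rows([
  {"gripper": 26, "travel": [0.2, 5, 0], "rotation": [0, 0, -4]},
  {"gripper": 26, "travel": [0.2, 5, 0], "rotation": [0, 0, -4]},
  {"gripper": 26, "travel": [0.2, 5, 0], "rotation": [0, 0, -4]},
  {"gripper": 26, "travel": [0.2, 5, 0], "rotation": [0, 0, -4]},
  {"gripper": 26, "travel": [0.2, 5, 0], "rotation": [0, 0, -4]},
  {"gripper": 26, "travel": [0.2, 5, 0], "rotation": [0, 0, -4]},
  {"gripper": 26, "travel": [0.2, 5, 0], "rotation": [0, 0, -4]},
  {"gripper": 26, "travel": [0.2, 5, 0], "rotation": [0, 0, -4]},
  {"gripper": 26, "travel": [0.2, 5, 0], "rotation": [0, 0, -4]},
  {"gripper": 26, "travel": [0.2, 5, 0], "rotation": [0, 0, -4]},
  {"gripper": 26, "travel": [0.2, 5, 0], "rotation": [0, 0, -4]},
  {"gripper": 26, "travel": [0, 3, 0], "rotation": [0, 0, -2]},
])

```text
t: 6.48
tcp_pos: [0.6749, 0.0027, 0.0553]
tool_rot: [0.288, 0.958, -0.001, 0.001]
force: [-0.4, -4.1, -0.9]
finger_gap: 0.303
```

```bash
python3 - <<'E'
from h import *
P=np.array([.6145,.0425]);a=np.radians(-33.6+90-90); plan([*(P+.072*np.array([np.cos(a),np.sin(a)])),.055],56.4)
s=manip.sense()["tcp_pos"][:2]-P; print("lever rad of tcp",np.arctan2(s[1],s[0])-np.radians(-135+2.7))
E
```

```text
t 6.48 tcp [0.6749 0.0027 0.0553] yang 56.54 gap 25.9 F [-0.38 -4.13 -0.87]
tool delta mm [ 0.3 -0.3  0.3] rotvec deg [-0.04  0.17  0.14]
lever rad of tcp 1.7262570502246586
```

Call:
send_rows([
  {"gripper": 50, "travel": [0, -2, 0], "rotation": [0, 0, 0]},
  {"gripper": 50, "travel": [0, 0, 0], "rotation": [0, 0, 0]},
  {"gripper": 50, "travel": [0, 0, 0], "rotation": [0, 0, 0]},
  {"gripper": 50, "travel": [0, 0, 20], "rotation": [0, 0, 0]},
  {"gripper": 50, "travel": [0, 0, -40], "rotation": [0, 0, 0]},
  {"gripper": 50, "travel": [0, 0, -40], "rotation": [0, 0, 0]},
  {"gripper": 50, "travel": [0, 0, -40], "rotation": [0, 0, 0]},
])

```text
t: 7.07
tcp_pos: [0.6711, 0.0023, 0.1516]
tool_rot: [0.29, 0.957, -0.0, -0.004]
force: [0.2, -0.7, 0.6]
finger_gap: 0.588
```

One row there had the wrong sign, a 20 mm dip down. It ended with no force left on the tool, and I'll check the lever in the next picture.

Call:
send_rows([
  {"gripper": 70, "travel": [6, -33, 0], "rotation": [0, 0, 0]},
  {"gripper": 70, "travel": [6, -33, 0], "rotation": [0, 0, 0]},
  {"gripper": 70, "travel": [6, -33, 0], "rotation": [0, 0, 0]},
  {"gripper": 70, "travel": [6, -33, 0], "rotation": [0, 0, 0]},
  {"gripper": 70, "travel": [6, -33, 0], "rotation": [0, 0, 0]},
  {"gripper": 70, "travel": [6, -33, 0], "rotation": [0, 0, 0]},
  {"gripper": 70, "travel": [6, -33, 0], "rotation": [0, 0, 0]},
  {"gripper": 70, "travel": [6, -33, 0], "rotation": [0, 0, 0]},
  {"gripper": 70, "travel": [6, -33, 0], "rotation": [0, 0, -4.5]},
  {"gripper": 70, "travel": [6, -33, 0], "rotation": [0, 0, -4.5]},
  {"gripper": 70, "travel": [0, 0, 0], "rotation": [0, 0, 0]},
  {"gripper": 70, "travel": [0, 0, 0], "rotation": [0, 0, 0]},
])

```text
t: 8.07
tcp_pos: [0.4409, -0.2422, 0.1547]
tool_rot: [0.216, 0.976, 0.0, 0.0]
force: [-0.6, 0.6, 0.5]
finger_gap: 0.818
```

```bash
python3 - <<'E'
from h import *
plan([.4412,-.2399,.003],65.5)
im=manip.snapshot("top"); s=manip.snapshot("scene")
o=np.hstack([cv2.resize(im[170:300,280:350],None,fx=4,fy=4),cv2.resize(s[200:370,260:440],(520,491))[:520] if 0 else cv2.resize(s[200:370,260:440],(520,520))])
cv2.imwrite("pics/s2.png",o[:,:,::-1])
E
```

```text
t 8.07 tcp [ 0.4409 -0.2422  0.1547] yang 65.01 gap 69.8 F [-0.55  0.6   0.46]
tool delta mm [  0.7   2.2 151.7] rotvec deg [ 0.01  0.03 -0.49]
```

View pics/s2.png

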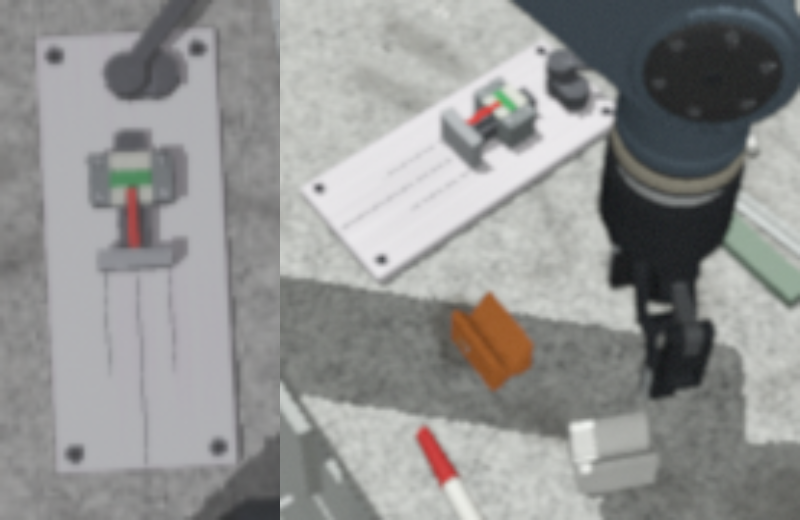

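Picture 5: the handle now points away and right (left crop, pivot (128,72) to (200,0), about −45°), so the lever is free. The stop is at rest, and the block stands untouched at right-crop (612,450).

```bash
python3 - <<'E'
from h import *
a=np.radians(-24.5);ex=np.array([np.cos(a),np.sin(a)]);ey=np.array([-ex[1],ex[0]])
for sx,sy in((1,1),(1,-1),(-1,-1),(-1,1)):
    p=proj("scene",[*(np.array([.4412,-.2399])+.0275*sx*ex+.018*sy*ey),.032]); print(p.round(1),"in crop0",((p-[350,325])*5+[290,250]).round())
E
```

```text
[386.7 335. ] in crop0 [473. 300.]
[391.7 350.7] in crop0 [499. 378.]
[365.1 355.3] in crop0 [366. 402.]
[360.7 339.4] in crop0 [344. 322.]
```

Call:
send_rows([
  {"gripper": 70, "travel": [0.5, 2, 20], "rotation": [0, 0, -0.5]},
  {"gripper": 70, "travel": [0, 0, 20], "rotation": [0, 0, 0]},
  {"gripper": 70, "travel": [0, 0, 20], "rotation": [0, 0, 0]},
  {"gripper": 70, "travel": [0, 0, 20], "rotation": [0, 0, 0]},
  {"gripper": 70, "travel": [0, 0, 20], "rotation": [0, 0, 0]},
  {"gripper": 70, "travel": [0, 0, 0], "rotation": [0, 0, 0]},
])

```text
t: 8.67
tcp_pos: [0.4414, -0.2362, 0.0514]
tool_rot: [0.209, 0.978, 0.002, -0.003]
force: [-0.5, 0.7, -0.1]
finger_gap: 0.822
```

Call:
send_rows([
  {"gripper": 70, "travel": [0, -3, 12], "rotation": [0, 0, 0]},
  {"gripper": 70, "travel": [0, 0, 12], "rotation": [0, 0, 0]},
  {"gripper": 70, "travel": [0, 0, 12], "rotation": [0, 0, 0]},
  {"gripper": 70, "travel": [0, 0, 9], "rotation": [0, 0, 0]},
  {"gripper": 70, "travel": [0, 0, 0], "rotation": [0, 0, 0]},
  {"gripper": 70, "travel": [0, 0, 0], "rotation": [0, 0, 0]},
])

```text
t: 9.17
tcp_pos: [0.4413, -0.2412, 0.0095]
tool_rot: [0.209, 0.978, 0.0, -0.0]
force: [0.8, -0.4, 0.6]
finger_gap: 0.822
```

```bash
python3 - <<'E'
from h import *
plan([.4412,-.2399,.004],65.5)
E
```

```text
t 9.17 tcp [ 0.4413 -0.2412  0.0095] yang 65.86 gap 70.2 F [ 0.77 -0.36  0.63]
tool delta mm [0.6 1.1 5.5] rotvec deg [ 0.   -0.01  0.36]
```

Call:
send_rows([
  {"gripper": 60, "travel": [0.5, 1, 4], "rotation": [0, 0, 0]},
  {"gripper": 50, "travel": [0, 0, 0], "rotation": [0, 0, 0]},
  {"gripper": 44, "travel": [0, 0, 0], "rotation": [0, 0, 0]},
  {"gripper": 40, "travel": [0, 0, 0], "rotation": [0, 0, 0]},
  {"gripper": 36, "travel": [0, 0, 0], "rotation": [0, 0, 0]},
  {"gripper": 30, "travel": [0, 0, 0], "rotation": [0, 0, 0]},
  {"gripper": 30, "travel": [0, 0, 0], "rotation": [0, 0, 0]},
  {"gripper": 30, "travel": [0, 0, 0], "rotation": [0, 0, 0]},
  {"gripper": 30, "travel": [0, 0, 0], "rotation": [0, 0, 0]},
], newtons=50)

```text
t: 9.92
tcp_pos: [0.441, -0.2401, 0.0059]
tool_rot: [0.21, 0.978, 0.0, 0.0]
force: [1.9, 3.5, 5.7]
finger_gap: 0.41
```

Call:
send_rows([
  {"gripper": 30, "travel": [0, 0, -10], "rotation": [0, 0, 0]},
  {"gripper": 30, "travel": [0, 0, -20], "rotation": [0, 0, 0]},
  {"gripper": 30, "travel": [0, 0, -30], "rotation": [0, 0, 0]},
  {"gripper": 30, "travel": [0, 0, -30], "rotation": [0, 0, 0]},
  {"gripper": 30, "travel": [0, 0, 0], "rotation": [0, 0, 0]},
  {"gripper": 30, "travel": [0, 0, 0], "rotation": [0, 0, 0]},
])

```text
t: 10.42
tcp_pos: [0.4414, -0.2413, 0.0967]
tool_rot: [0.209, 0.978, -0.001, 0.002]
force: [-1.0, -0.6, -4.8]
finger_gap: 0.416
```

```bash
python3 - <<'E'
from h import *
# fixture: origin (.501,.038), yaw 2.7; hover with block origin at x=-60 mm
a=np.radians(2.7); plan([.501-.060*np.cos(a),.038-.060*np.sin(a),.06],92.7)
im=manip.snapshot("top"); s=manip.snapshot("scene")
p=proj("top",manip.sense()["tcp_pos"]).astype(int);q=proj("scene",manip.sense()["tcp_pos"]).astype(int);print(p,q)
f=lambda i,p:cv2.resize(i[p[1]-50:p[1]+50,p[0]-40:p[0]+40],(400,500),interpolation=2)
cv2.imwrite("pics/s3.png",np.hstack([f(im,p),f(s,q)])[:,:,::-1])
E
```

```text
t 10.42 tcp [ 0.4414 -0.2413  0.0967] yang 65.82 gap 35.5 F [-0.96 -0.58 -4.84]
tool delta mm [113.7 252.1  35.9] rotvec deg [ -0.13   0.18 -26.88]
[437 262] [378 329]
```

View pics/s3.png

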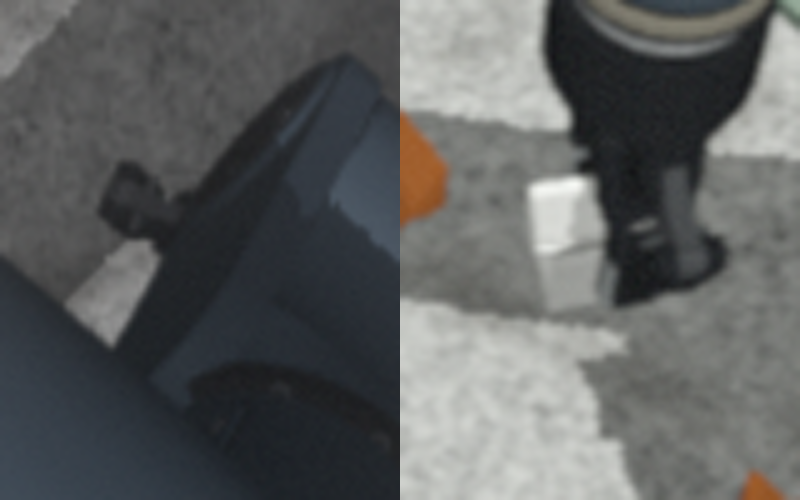

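Picture 6: the steel block is clamped level between the fingers (gap 35.5 mm, weight −4.8 N). I'm carrying it over to the plate.

Call:
send_rows([
  {"gripper": 30, "travel": [11.4, 25.2, 0], "rotation": [0, 0, 0]},
  {"gripper": 30, "travel": [11.4, 25.2, 0], "rotation": [0, 0, 0]},
  {"gripper": 30, "travel": [11.4, 25.2, 0], "rotation": [0, 0, 0]},
  {"gripper": 30, "travel": [11.4, 25.2, 0], "rotation": [0, 0, 0]},
  {"gripper": 30, "travel": [11.4, 25.2, 0], "rotation": [0, 0, 0]},
  {"gripper": 30, "travel": [11.4, 25.2, 0], "rotation": [0, 0, 0]},
  {"gripper": 30, "travel": [11.4, 25.2, 0], "rotation": [0, 0, 0]},
  {"gripper": 30, "travel": [11.4, 25.2, 0], "rotation": [0, 0, 0]},
  {"gripper": 30, "travel": [11.4, 25.2, 0], "rotation": [0, 0, 0]},
  {"gripper": 30, "travel": [11.4, 25.2, 0], "rotation": [0, 0, 0]},
])

```text
t: 11.35
tcp_pos: [0.4385, 0.0375, 0.0936]
tool_rot: [0.21, 0.978, -0.0, -0.002]
force: [0.8, 0.4, -4.1]
finger_gap: 0.412
```

Call:
send_rows([
  {"gripper": 30, "travel": [0, 0, 5], "rotation": [0, 0, -5.4]},
  {"gripper": 30, "travel": [0, 0, 5], "rotation": [0, 0, -5.4]},
  {"gripper": 30, "travel": [0, 0, 5], "rotation": [0, 0, -5.4]},
  {"gripper": 30, "travel": [0, 0, 5], "rotation": [0, 0, -5.4]},
  {"gripper": 30, "travel": [0, 0, 5], "rotation": [0, 0, -5.4]},
  {"gripper": 30, "travel": [0, 0, 5], "rotation": [0, 0, 0]},
  {"gripper": 30, "travel": [0, 0, 0], "rotation": [0, 0, 0]},
  {"gripper": 30, "travel": [0, 0, 0], "rotation": [0, 0, 0]},
  {"gripper": 30, "travel": [0, 0, 0], "rotation": [0, 0, 0]},
])

```text
t: 12.1
tcp_pos: [0.4398, 0.036, 0.0649]
tool_rot: [-0.024, 1.0, 0.0, -0.001]
force: [-0.2, -0.6, -4.4]
finger_gap: 0.413
```

```bash
python3 - <<'E'
from h import *
a=np.radians(2.7); plan([.501-.060*np.cos(a),.038-.060*np.sin(a),.018],92.7)
s=manip.snapshot("scene");cv2.imwrite("pics/s4.png",cv2.resize(s[190:310,240:400],None,fx=5,fy=5,interpolation=2)[:,:,::-1])
E
```

```text
t 12.1 tcp [0.4398 0.036  0.0649] yang 92.73 gap 35.3 F [-0.23 -0.56 -4.38]
tool delta mm [-1.3 -0.9 46.9] rotvec deg [ 0.01 -0.06  0.03]
```

View pics/s4.png

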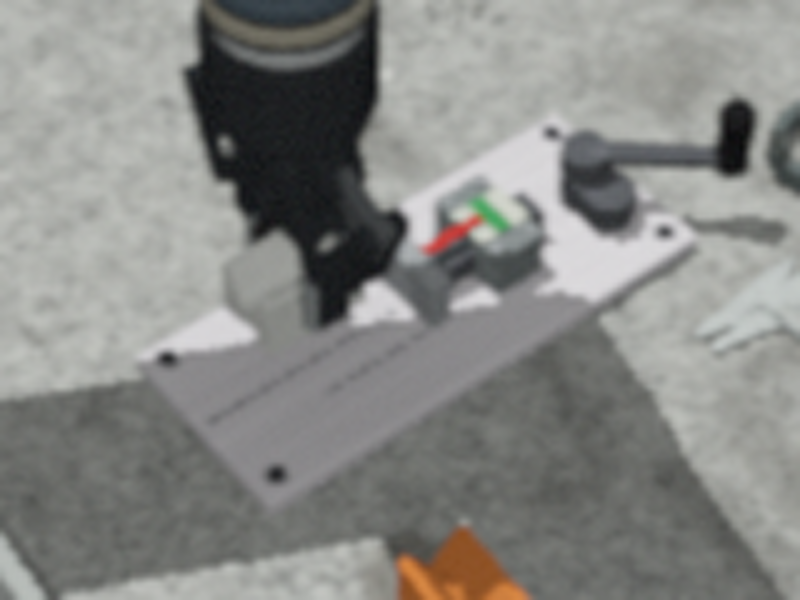

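Picture 7: the block hangs level over the plate, in line with the stop. The lever knob is at crop (737,140), image (387,218), clearly on the free side. Lowering.

Call:
send_rows([
  {"gripper": 30, "travel": [-1.3, -0.9, 10], "rotation": [0, 0, 0]},
  {"gripper": 30, "travel": [0, 0, 10], "rotation": [0, 0, 0]},
  {"gripper": 30, "travel": [0, 0, 10], "rotation": [0, 0, 0]},
  {"gripper": 30, "travel": [0, 0, 8], "rotation": [0, 0, 0]},
  {"gripper": 30, "travel": [0, 0, 4], "rotation": [0, 0, 0]},
  {"gripper": 30, "travel": [0, 0, 2], "rotation": [0, 0, 0]},
  {"gripper": 30, "travel": [0, 0, 1], "rotation": [0, 0, 0]},
  {"gripper": 30, "travel": [0, 0, 0], "rotation": [0, 0, 0]},
  {"gripper": 30, "travel": [0, 0, 0], "rotation": [0, 0, 0]},
])

```text
t: 12.9
tcp_pos: [0.4417, 0.0352, 0.0205]
tool_rot: [-0.025, 1.0, -0.0, 0.0]
force: [0.4, -0.5, -4.5]
finger_gap: 0.413
```

```bash
python3 - <<'E'
from h import *
k=ray("scene",387.4,218,.062); print(k, np.arctan2(k[1]-.0425,k[0]-.6145)-np.radians(-132.3))
a=np.radians(2.7); plan([.501-.034*np.cos(a),.038-.034*np.sin(a),.018],92.7)
E
```

```text
[ 0.67172251 -0.00237514  0.062     ] 1.6440247501523277
t 12.9 tcp [0.4417 0.0352 0.0205] yang 92.81 gap 35.2 F [ 0.36 -0.52 -4.47]
tool delta mm [-25.4  -0.    2.5] rotvec deg [-0.01  0.03  0.11]
```

Call:
send_rows([
  {"gripper": 30, "travel": [0, 0, 1], "rotation": [0, 0, 0]},
  {"gripper": 30, "travel": [0, 0, 1], "rotation": [0, 0, 0]},
  {"gripper": 30, "travel": [0, 0, 0], "rotation": [0, 0, 0]},
  {"gripper": 30, "travel": [0, 0, 0], "rotation": [0, 0, 0]},
])

```text
t: 13.23
tcp_pos: [0.4415, 0.0352, 0.0184]
tool_rot: [-0.025, 1.0, -0.0, 0.0]
force: [0.5, -0.4, -4.6]
finger_gap: 0.408
```

Call:
send_rows([
  {"gripper": 30, "travel": [0, 0, 0.5], "rotation": [0, 0, 0]},
  {"gripper": 30, "travel": [0, 0, 0.5], "rotation": [0, 0, 0]},
  {"gripper": 30, "travel": [0, 0, 0], "rotation": [0, 0, 0]},
  {"gripper": 30, "travel": [0, 0, 0], "rotation": [0, 0, 0]},
])

```text
t: 13.57
tcp_pos: [0.4416, 0.0352, 0.018]
tool_rot: [-0.025, 1.0, -0.0, 0.0]
force: [-0.2, 0.9, 5.9]
finger_gap: 0.412
```

Call:
send_rows([
  {"gripper": 30, "travel": [0, 0, -0.4], "rotation": [0, 0, 0]},
  {"gripper": 30, "travel": [-5, 0, 0], "rotation": [0, 0, 0]},
  {"gripper": 30, "travel": [-5, 0, 0], "rotation": [0, 0, 0]},
  {"gripper": 30, "travel": [-5, 0, 0], "rotation": [0, 0, 0]},
  {"gripper": 30, "travel": [-5, 0, 0], "rotation": [0, 0, 0]},
  {"gripper": 30, "travel": [-3, 0, 0], "rotation": [0, 0, 0]},
  {"gripper": 30, "travel": [0, 0, 0], "rotation": [0, 0, 0]},
  {"gripper": 30, "travel": [0, 0, 0], "rotation": [0, 0, 0]},
  {"gripper": 30, "travel": [0, 0, 0], "rotation": [0, 0, 0]},
])

```text
t: 14.32
tcp_pos: [0.4544, 0.038, 0.0182]
tool_rot: [-0.025, 1.0, 0.002, -0.01]
force: [-14.0, 1.1, 18.4]
finger_gap: 0.408
```

Call:
send_rows([
  {"gripper": 30, "travel": [-1, 0, 0], "rotation": [0, 0, 0]},
  {"gripper": 30, "travel": [-1, 0, 0], "rotation": [0, 0, 0]},
  {"gripper": 30, "travel": [-1, 0, 0], "rotation": [0, 0, 0]},
  {"gripper": 30, "travel": [0, 0, 0], "rotation": [0, 0, 0]},
  {"gripper": 30, "travel": [0, 0, 0], "rotation": [0, 0, 0]},
])

```text
t: 14.73
tcp_pos: [0.4544, 0.0381, 0.0184]
tool_rot: [-0.025, 1.0, 0.002, -0.013]
force: [-17.5, -2.8, 22.9]
finger_gap: 0.414
```

Call:
send_rows([
  {"gripper": 30, "travel": [-1, 0, 0], "rotation": [0, 0, 0]},
  {"gripper": 30, "travel": [-1, 0, 0], "rotation": [0, 0, 0]},
  {"gripper": 30, "travel": [-1, 0, 0], "rotation": [0, 0, 0]},
  {"gripper": 30, "travel": [0, 0, 0], "rotation": [0, 0, 0]},
  {"gripper": 30, "travel": [0, 0, 0], "rotation": [0, 0, 0]},
])

```text
t: 15.15
tcp_pos: [0.459, 0.0384, 0.0183]
tool_rot: [-0.025, 1.0, 0.002, -0.011]
force: [-16.3, -0.2, 20.1]
finger_gap: 0.408
```

```bash
python3 - <<'E'
from h import *
plan([.47,.037,.018],92.7)
s=manip.snapshot("scene");t=manip.snapshot("top")
cv2.imwrite("pics/s5.png",np.hstack([cv2.resize(s[200:300,250:350],(500,500),interpolation=2),cv2.resize(t[175:295,285:345],(250,500),interpolation=2)])[:,:,::-1])
E
```

```text
t 15.15 tcp [0.459  0.0384 0.0183] yang 92.86 gap 34.9 F [-16.28  -0.2   20.15]
tool delta mm [-10.9  -1.9   0.1] rotvec deg [ 0.24 -1.27  0.16]
```

View pics/s5.png

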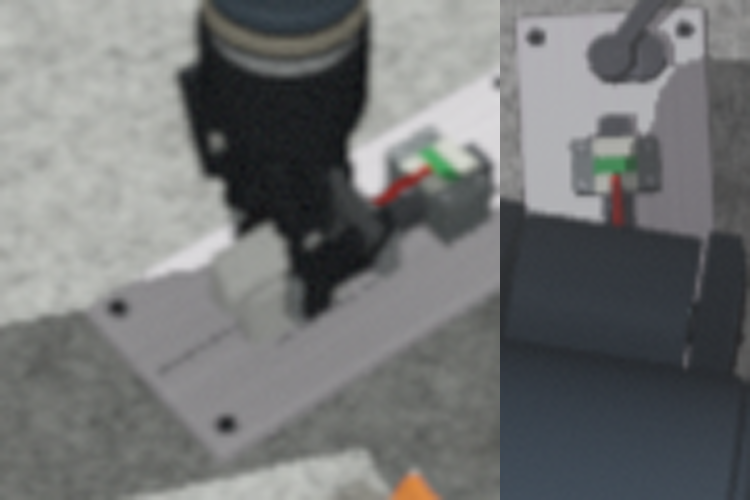

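Picture 8: the block drags on the plate with its front edge and hasn't reached the stop. The pointer (crop (428,170)) is still short of the green zone. I'll lift slightly to relieve the drag.

Call:
send_rows([
  {"gripper": 30, "travel": [0, 0, -1], "rotation": [0, 0, 0]},
  {"gripper": 30, "travel": [0, 0, -1], "rotation": [0, 0, 0]},
  {"gripper": 30, "travel": [0, 0, 0], "rotation": [0, 0, 0]},
  {"gripper": 30, "travel": [0, 0, 0], "rotation": [0, 0, 0]},
  {"gripper": 30, "travel": [0, 0, 0], "rotation": [0, 0, 0]},
])

```text
t: 15.67
tcp_pos: [0.4711, 0.0365, 0.0194]
tool_rot: [-0.025, 1.0, -0.0, 0.0]
force: [-0.2, 0.6, -4.3]
finger_gap: 0.416
```

```bash
python3 - <<'E'
from h import *
plan([.47,.037,.018],92.7)
E
```

```text
t 15.67 tcp [0.4711 0.0365 0.0194] yang 92.81 gap 35.5 F [-0.18  0.56 -4.34]
tool delta mm [1.1 0.5 1.4] rotvec deg [-0.01  0.03  0.11]
```

Call:
send_rows([
  {"gripper": 30, "travel": [1, 0, 0.5], "rotation": [0, 0, 0]},
  {"gripper": 30, "travel": [0, 0, 0.5], "rotation": [0, 0, 0]},
  {"gripper": 38, "travel": [0, 0, 0], "rotation": [0, 0, 0]},
  {"gripper": 40, "travel": [0, 0, 0], "rotation": [0, 0, 0]},
  {"gripper": 40, "travel": [0, 0, 0], "rotation": [0, 0, 0]},
  {"gripper": 40, "travel": [0, 0, 0], "rotation": [0, 0, 0]},
  {"gripper": 36, "travel": [0, 0, 0], "rotation": [0, 0, 0]},
  {"gripper": 30, "travel": [0, 0, 0], "rotation": [0, 0, 0]},
  {"gripper": 30, "travel": [0, 0, 0], "rotation": [0, 0, 0]},
  {"gripper": 30, "travel": [0, 0, 0], "rotation": [0, 0, 0]},
  {"gripper": 30, "travel": [0, 0, -0.7], "rotation": [0, 0, 0]},
  {"gripper": 30, "travel": [0, 0, 0], "rotation": [0, 0, 0]},
])

```text
t: 16.67
tcp_pos: [0.4691, 0.0366, 0.0192]
tool_rot: [-0.025, 1.0, 0.0, -0.0]
force: [0.9, 0.4, 0.8]
finger_gap: 0.409
```

Call:
send_rows([
  {"gripper": 30, "travel": [-1, 0, 0], "rotation": [0, 0, 0]},
  {"gripper": 30, "travel": [-1, 0, 0], "rotation": [0, 0, 0]},
  {"gripper": 30, "travel": [-1, 0, 0], "rotation": [0, 0, 0]},
  {"gripper": 30, "travel": [0, 0, 0], "rotation": [0, 0, 0]},
  {"gripper": 30, "travel": [0, 0, 0], "rotation": [0, 0, 0]},
])

```text
t: 17.08
tcp_pos: [0.4699, 0.0369, 0.0193]
tool_rot: [-0.025, 1.0, 0.0, -0.003]
force: [-4.3, -0.9, 3.5]
finger_gap: 0.416
```

Call:
send_rows([
  {"gripper": 30, "travel": [0, 0, -0.5], "rotation": [0, 0, 0]},
  {"gripper": 30, "travel": [-1, 0, 0], "rotation": [0, 0, 0]},
  {"gripper": 30, "travel": [-1, 0, 0], "rotation": [0, 0, 0]},
  {"gripper": 30, "travel": [0, 0, 0], "rotation": [0, 0, 0]},
  {"gripper": 30, "travel": [0, 0, 0], "rotation": [0, 0, 0]},
])

```text
t: 17.5
tcp_pos: [0.4752, 0.0368, 0.0197]
tool_rot: [-0.025, 1.0, -0.0, 0.001]
force: [0.2, -0.2, -4.3]
finger_gap: 0.413
```

Call:
send_rows([
  {"gripper": 30, "travel": [-1, 0, 0], "rotation": [0, 0, 0]},
  {"gripper": 30, "travel": [-1, 0, 0], "rotation": [0, 0, 0]},
  {"gripper": 30, "travel": [-1, 0, 0], "rotation": [0, 0, 0]},
  {"gripper": 30, "travel": [0, 0, 0], "rotation": [0, 0, 0]},
  {"gripper": 30, "travel": [0, 0, 0], "rotation": [0, 0, 0]},
])

```text
t: 17.92
tcp_pos: [0.4763, 0.0371, 0.0197]
tool_rot: [-0.025, 1.0, 0.0, -0.001]
force: [-3.2, -2.2, -3.4]
finger_gap: 0.413
```

Call:
send_rows([
  {"gripper": 30, "travel": [-1, 0, 0], "rotation": [0, 0, 0]},
  {"gripper": 30, "travel": [-1, 0, 0], "rotation": [0, 0, 0]},
  {"gripper": 30, "travel": [-1, 0, 0], "rotation": [0, 0, 0]},
  {"gripper": 30, "travel": [-1, 0, 0], "rotation": [0, 0, 0]},
  {"gripper": 30, "travel": [-1, 0, 0], "rotation": [0, 0, 0]},
  {"gripper": 30, "travel": [-1, 0, 0], "rotation": [0, 0, 0]},
  {"gripper": 30, "travel": [0, 0, 0], "rotation": [0, 0, 0]},
  {"gripper": 30, "travel": [0, 0, 0], "rotation": [0, 0, 0]},
])

```text
t: 18.58
tcp_pos: [0.4813, 0.0374, 0.0197]
tool_rot: [-0.025, 1.0, 0.0, -0.002]
force: [-6.4, -3.2, -3.2]
finger_gap: 0.411
```

```bash
python3 - <<'E'
from h import *
plan([.486,.037,.018],92.7)
E
```

```text
t 18.58 tcp [0.4813 0.0374 0.0197] yang 92.84 gap 35.1 F [-6.44 -3.24 -3.22]
tool delta mm [-4.7 -0.6  1.7] rotvec deg [ 0.03 -0.26  0.14]
```

Call:
send_rows([
  {"gripper": 30, "travel": [-1, 0, 0], "rotation": [0, 0, 0]},
  {"gripper": 30, "travel": [-1, 0, 0], "rotation": [0, 0, 0]},
  {"gripper": 30, "travel": [-1, 0, 0], "rotation": [0, 0, 0]},
  {"gripper": 30, "travel": [-1, 0, 0], "rotation": [0, 0, 0]},
  {"gripper": 30, "travel": [-1, 0, 0], "rotation": [0, 0, 0]},
  {"gripper": 30, "travel": [-1, 0, 0], "rotation": [0, 0, 0]},
  {"gripper": 30, "travel": [0, 0, 0.3], "rotation": [0, 0, 0]},
  {"gripper": 30, "travel": [0, 0, 0], "rotation": [0, 0, 0]},
  {"gripper": 30, "travel": [0, 0, 0], "rotation": [0, 0, 0]},
])

```text
t: 19.33
tcp_pos: [0.4855, 0.0379, 0.0194]
tool_rot: [-0.025, 1.0, 0.0, -0.004]
force: [-9.2, -3.3, -1.2]
finger_gap: 0.414
```

```bash
python3 - <<'E'
from h import *
plan([.486,.037,.018],92.7)
s=manip.snapshot("scene");t=manip.snapshot("top")
cv2.imwrite("pics/s6.png",np.hstack([cv2.resize(s[200:300,250:350],(500,500),interpolation=2),cv2.resize(t[175:255,290:340],(300,500),interpolation=2)])[:,:,::-1])
E
```

```text
t 19.33 tcp [0.4855 0.0379 0.0194] yang 92.85 gap 35.3 F [-9.2  -3.29 -1.23]
tool delta mm [-0.5 -0.9  1.4] rotvec deg [ 0.06 -0.46  0.15]
```

View pics/s6.png

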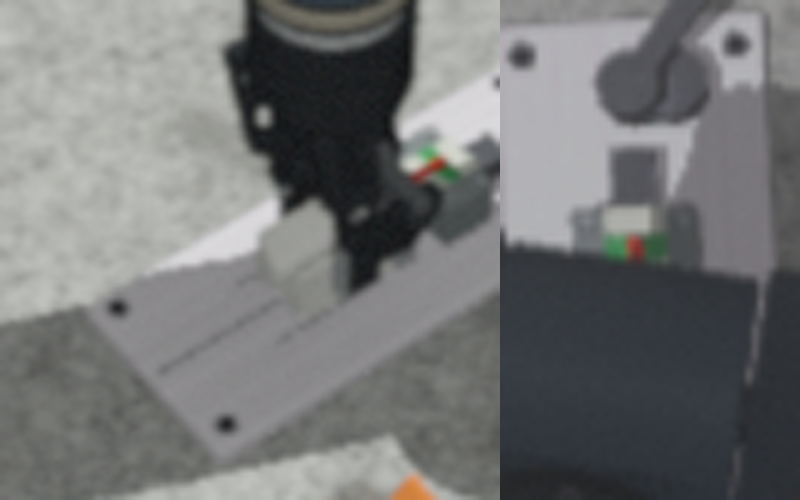

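Picture 9: the red pointer tip stands inside the green zone (top crop (637,245)), the block's near face straddles the centre line, and the lever is still free. I'll lower a trace so the block rests on the plate, then hold for a second.

Call:
send_rows([
  {"gripper": 30, "travel": [0, 0, 0.3], "rotation": [0, 0, 0]},
  {"gripper": 30, "travel": [0, 0, 0.3], "rotation": [0, 0, 0]},
  {"gripper": 30, "travel": [0, 0, 0], "rotation": [0, 0, 0]},
  {"gripper": 30, "travel": [0, 0, 0], "rotation": [0, 0, 0]},
  {"gripper": 30, "travel": [0, 0, 0], "rotation": [0, 0, 0]},
  {"gripper": 30, "travel": [0, 0, 0], "rotation": [0, 0, 0]},
])

```text
t: 19.93
tcp_pos: [0.4855, 0.0379, 0.0193]
tool_rot: [-0.025, 1.0, 0.0, -0.004]
force: [-9.8, -2.2, 4.7]
finger_gap: 0.412
```

Call:
send_rows([
  {"gripper": 30, "travel": [0, 0, 0], "rotation": [0, 0, 0]},
  {"gripper": 30, "travel": [0, 0, 0], "rotation": [0, 0, 0]},
  {"gripper": 30, "travel": [0, 0, 0], "rotation": [0, 0, 0]},
  {"gripper": 30, "travel": [0, 0, 0], "rotation": [0, 0, 0]},
  {"gripper": 30, "travel": [0, 0, 0], "rotation": [0, 0, 0]},
  {"gripper": 30, "travel": [0, 0, 0], "rotation": [0, 0, 0]},
  {"gripper": 30, "travel": [0, 0, 0], "rotation": [0, 0, 0]},
  {"gripper": 30, "travel": [0, 0, 0], "rotation": [0, 0, 0]},
  {"gripper": 30, "travel": [0, 0, 0], "rotation": [0, 0, 0]},
  {"gripper": 30, "travel": [0, 0, 0], "rotation": [0, 0, 0]},
  {"gripper": 30, "travel": [0, 0, 0], "rotation": [0, 0, 0]},
  {"gripper": 30, "travel": [0, 0, 0], "rotation": [0, 0, 0]},
])

```text
t: 20.93
tcp_pos: [0.4855, 0.0379, 0.0193]
tool_rot: [-0.025, 1.0, 0.0, -0.004]
force: [-9.8, -3.1, 3.8]
finger_gap: 0.41
```

Call:
send_rows([
  {"gripper": 30, "travel": [0, 0, 0], "rotation": [0, 0, 0]},
  {"gripper": 30, "travel": [0, 0, 0], "rotation": [0, 0, 0]},
  {"gripper": 30, "travel": [0, 0, 0], "rotation": [0, 0, 0]},
  {"gripper": 30, "travel": [0, 0, 0], "rotation": [0, 0, 0]},
])

```text
t: 21.27
tcp_pos: [0.4855, 0.0379, 0.0193]
tool_rot: [-0.025, 1.0, 0.0, -0.004]
force: [-10.0, -3.7, 4.3]
finger_gap: 0.408
```

```bash
python3 - <<'E'
from h import *
plan([.486,.037,.018],92.7)
s=manip.snapshot("scene")
cv2.imwrite("pics/s7.png",cv2.resize(s[215:275,290:360],(700,600),interpolation=2)[:,:,::-1])
t=manip.snapshot("top");h=cv2.cvtColor(t,cv2.COLOR_RGB2HSV)
m=(((h[:,:,0]<8)|(h[:,:,0]>172))&(h[:,:,1]>130)&(h[:,:,2]>60)); m[:170]=0;m[240:]=0;m[:,:295]=0;m[:,335:]=0
v,u=np.nonzero(m); print("tip",v.min(),ray("top",u.mean(),v.min()-.5,.043))
E
```

```text
t 21.27 tcp [0.4855 0.0379 0.0193] yang 92.85 gap 34.9 F [-9.98 -3.72  4.31]
tool delta mm [-0.5 -0.9  1.3] rotvec deg [ 0.06 -0.44  0.15]
tip 213 [0.55842817 0.04082643 0.043     ]
```

View pics/s7.png

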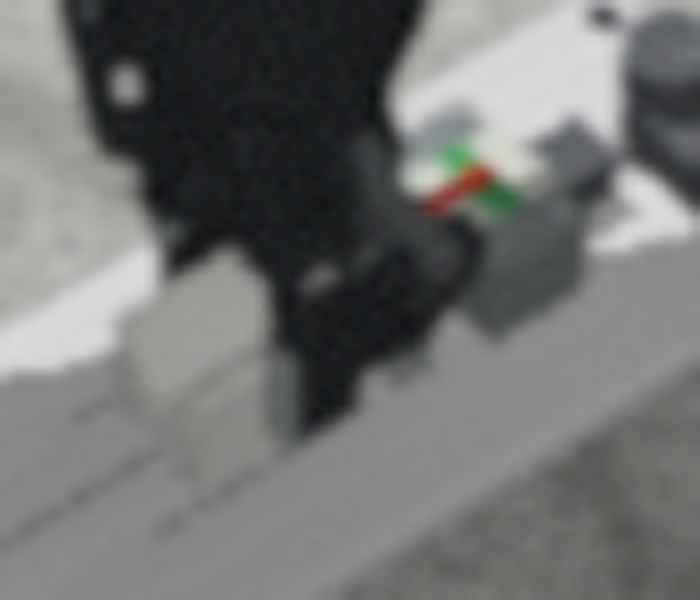

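Picture 10: the pointer tip, crop (490,170), lies on the green band. The block sits flat on the plate with the centre line meeting the middle of its near end, about crop (160,455). Readings were steady for over 1 s, so I'm handing in.

```bash
python3 -c "
from station import manip
print(manip.sign_off()); s=manip.sense(); print(s['t'],s['tcp_pos'],s['force'])"
```

```text
the job is handed in; nothing more can be done
None
the job is handed in; nothing more can be done
```

The cam lever is free, and the V-block was seated against the stop with the pointer in the green zone. I handed the job in at about 21 s, with the gripper still holding and pushing the block; hand-in reports no verdict.

**Last checks:**
- **Push:** steady at about 10 N forward for over 1.3 s.
- **Stop travel:** about 10 mm, from the spring force, from how far the tool moved after contact, and from the pointer's shift in the images.
- **Block:** resting on the plate on the centre line, within a few mm. The gripper holding it was within 0.2° of the line square to the stop and tilted about 0.5°.
- **Lever:** about 1.64 rad, from the camera.
- **Other tools:** I did not measure the other tools at the end. None of my moves went near them.

**What did not go smoothly:**
- **Wrong-sign row:** after swinging the lever I sent one row that dipped the tool 20 mm down. The force reading after that move was near zero, and the lever stayed free.
- **Dragging block:** on the first push forward the block dragged on the plate at about 17 N. I lifted slightly, released and regripped it so it settled flat, then pushed again.
- **Readings that disagreed:** the pointer tip alone, read from the top view, looked about 4 mm further forward than the force suggested. The same view was off by about as much at rest, so I trusted the force. A small sideways force of about 3 N also remained.

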